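# Load a filter carrier under a spring dust flap

## Task

Press the long side bar down with one fingertip to hold the module's spring-closed dust flap open, and with the other fingertip push the filter carrier along its lane, under the flap, until it stops against the back of the bay. Keep the flap up and clear of the carrier until the carrier's tall body is fully past it, then let go so that the flap shuts completely. Only push: do not lift or tip the carrier, and leave the oil bottle, the eyepiece and the slide box where they are.

Things in the scene. Friction and masses are not known exactly. Their poses are not given: they have to be found in the camera images.
- module: Cream filter-loading module, fixed to the bench. Origin: bench level, on the lane's centre line, in the plane of the flap's front plate. x points along the lane in the pushing direction (away from the robot), y left, z up. Lane: floor 5 mm above the bench from x = -170 mm on, 38 mm wide between rails 4 mm thick whose tops are 13 mm above the bench.
- back_stop (a point): Centre of the back stop's face, on the lane floor, at module x = 58 mm (axes as the module). The bay in front of it, under the flap's cover, is 54 mm long and 38 mm wide with walls 39 mm high. Behind it is a solid cream box 150 mm long, 140 mm wide, 55 mm high.
- hinge_rod (a point): Middle of the flap's hinge rod: 4 mm radius, along module x from -164 to 58 mm, at module y = 38 mm, 44 mm above the bench. It runs between the lane and the press bar, on 12 mm wide posts 48 mm high at x = -160 and x = -6 mm.
- flap (a joint): Dust flap's spring hinge, rad: 0 shut, 0.68 wide open (hard stop). Flap and press bar are one rigid piece: pushing the bar down lifts the flap. It clears the carrier's tall body above about 0.4 rad and springs shut when the bar is released. Holding it takes some 4 to 5 N down on the bar.
- flap_edge (a point): Middle of the lower edge of the black flap's front plate: 4 mm thick, 42 mm wide, hanging across the lane at module x = 0, its edge 27 mm above the bench when shut. The flap's top cover is 60 mm long and 62 mm wide, over the bay; wide open, its right edge rises to about 85 mm above the bench.
- press_bar (a point): Centre of the upper face of the press bar, a plate 142 mm long along the lane (module x = -155 to -13 mm), 48 mm wide, 4 mm thick, room below. Flap shut: rises to the left at 0.6 rad (module y 75 to 114 mm, 33 to 60 mm above the bench). At joint 0.6: level, y 60 to 108 mm, 13 mm above the bench. A fingertip 12 to 16 mm high at y 80 to 100 mm keeps 0.53 rad or more and can slide along it.
- carrier: Loose filter carrier, about 110 g, in the lane before the flap. Origin: underside, mid-length of its 84 mm; x forward into the bay, z up. Front: black body x = -8 to 42 mm, 34 wide, 30 high, round window on top. Rear: low aluminium tongue x = -42 to -8 mm, 28 wide, 16 high; push its rear end. Fully home the origin is at module x = 16 mm and the tongue sticks out below the shut flap.
- oil_bottle: Bystander: small amber bottle, 32 mm diameter, 62 mm high, upright on the bench to the right of the lane. Origin: centre of its underside.
- eyepiece: Bystander: black eyepiece, 38 mm largest diameter, 56 mm high, upright on the bench to the right of the lane. Origin: centre of its underside.
- slide_box: Bystander: white slide box 85 x 35 x 30 mm, on the bench to the left of the press bar. Origin: centre of its underside.

How it is judged:
On the way, in this order (a step that is already met when the one before it is completed fails the run):
1. the flap is held open by a fingertip (joint above 0.42 rad) with the carrier's front still before it (value of joint flap above 0.42 rad and contact force between the fingers and module above 0.3 N and x of carrier in the frame of module below -0.04 m), for 0.1 s.
2. the carrier is part-way under the flap, which a fingertip still holds open (value of joint flap above 0.4 rad and contact force between the fingers and module above 0.3 N and x of carrier in the frame of module between -0.03 and 0 m), for 0.05 s.
At the end, for the whole second after the job is handed in: The carrier lies flat and at rest in the bay within 5 mm of the back stop, the flap is shut behind its tall body (below 0.05 rad), and the bystanders are upright and within 15 mm of where they stood (x of carrier in the frame of module between 0.011 and 0.02 m and y of carrier in the frame of module between -0.006 and 0.006 m and z of carrier in the frame of module below 0.009 m and angle between carrier's own z axis and vertical below 0.06 rad and linear speed of carrier below 0.02 m/s and value of joint flap below 0.05 rad and not (distance of oil_bottle from where it was at the start of the episode above 0.015 m) and not (distance of eyepiece from where it was at the start of the episode above 0.015 m) and not (distance of slide_box from where it was at the start of the episode above 0.015 m) and angle between each of oil_bottle, eyepiece, slide_box's own z axis and vertical below 0.3 rad); the robot touches nothing.
It fails at once if the carrier is lifted off the lane, tipped or carried (z of carrier in the frame of module above 0.012 m or angle between carrier's own z axis and vertical above 0.2 rad).
It fails at once if the flap comes down on the carrier (flap below 0.37 rad while the carrier's tall body is under the front plate) (x of carrier in the frame of module between -0.037 and 0.004 m and value of joint flap below 0.37 rad).
It fails at once if the oil bottle is moved by more than 15 mm or tipped (distance of oil_bottle from where it was at the start of the episode above 0.015 m or angle between oil_bottle's own z axis and vertical above 0.3 rad).
It fails at once if the eyepiece is moved by more than 15 mm or tipped (distance of eyepiece from where it was at the start of the episode above 0.015 m or angle between eyepiece's own z axis and vertical above 0.3 rad).
It fails at once if the slide box is moved by more than 15 mm or tipped (distance of slide_box from where it was at the start of the episode above 0.015 m or angle between slide_box's own z axis and vertical above 0.3 rad).
It also fails if it takes over 38 s, if anything falls off the work surface, if the arm or the gripper's body presses on something with over 40 N, if the wrist force passes 120 N, or if a joint passes its speed limit or range.

## Robot

A 6-joint arm with a two-finger parallel gripper is mounted at the origin on the work surface. World frame = base frame: x ahead of the robot, y to its left, z up, the work surface at z = 0. Lengths are in m, angles in rad, forces in N, time in s.
With the tool pointing down it reaches from about 0.225 to 0.875 m from the base axis. Payload 3.4 kg.
Tool frame: the origin (TCP) lies at the very end of the fingers, on their centre line; the grasp point (between the pads) lies 19 mm behind it (manip.grasp_offset is the distance from the TCP to the grasp point, in m); x points along the fingers, y is the direction in which the jaws open and shut, and the axes are right-handed (so a half turn about x gives the same grasp; the last joint's range is limited). The gripper opens to 85 mm and grips with 20 to 120 N. Pads are 22 mm wide; open, the fingers measure 114 mm over their backs; the gripper's body (76 mm by 85 mm) begins 54 mm behind the grasp point. The pads swing forward as they close: fully open they stand 13 mm farther back than shut.
Start: joints at [1.178, 0.276, 1.505, -0, 1.361, -0.121], TCP at [0.154, 0.554, 0.211] pointing down, gripper open.
Joint ranges: [-2.89, 2.89], [-0.75, 2.08], [0.22, 2.7], [-1.18, 4.32], [0.11, 2.71], [-2.7, 2.7]. Speed limits (rad/s): [2.57, 2.57, 3.14, 3.14, 3.14, 3.14].

## Interface

Orientations are given as a unit quaternion [w, x, y, z].
In Python, from rig import manip gives the robot as it stands.
- The arm moves only by the tool step_arm, never from a script. Its argument "increments" is a list of rows, each an object with "grip": the opening, from 0 (shut) to 1 (fully open); "delta_pos": the shift along the world's x, y, z in m, a list of three; "twist": the turn about the world's z in degrees. A call has 1 to 10 rows; each row shifts and turns the commanded pose from where the row before left it; what a row does not reach is not made up. A row lasts 1/12 s, in which the tool goes at most 41.7 mm and 7.16 degrees, less where a joint would pass 70% of its speed; a pose out of reach is approached as far as the arm can. A call with a gripper value outside its range is refused whole. The fingers move at their own pace and stop on an object; "force" is the grip in N (left out, the last holds). Time passes only in rows, so rows that do not move let the fingers close. It gives the time, the measured TCP pose, the force and the opening at its end, in the units of the state.
- manip.get_state(): the state, without advancing time (a new reading comes with each control period).
- manip.get_image(name): name is "scene" or "side" or "wrist"; returns a dict with "img" (420x560x3 uint8, red, green, blue), "fx", "fy", "cx", "cy" (pixels), "rvec" (rotation vector, rad) and "tvec" (3), from world to camera coordinates, as OpenCV has them; the wrist camera has in their place "mount" (4x4, takes a point from camera to tool coordinates, whose origin is the TCP and whose axes are the tool frame's). Camera axes: x right, y down, z forward; pixel columns grow to the right and rows downward; lengths in m; the calibration is good to about 2 mm. A picture is of the moment at which its call begins: read the wrist's pose just before it. There is no depth.
- manip.sign_off(): hands the job in, once; it reports no verdict.
The state is a dict: "clock": time; "qpos": joint angles; "qd": joint speeds; "effort": joint torques, N m; "position": TCP position; "ee_rot": TCP orientation; "contact_force": force on the tool from outside, world axes, zero at the start; "moment": the same for the moment, N m; "width": finger opening in m.
Only numpy, scipy, OpenCV 4.12 (cv2) and the standard library are available. Lean on these libraries where they do the work, as an engineer would, in place of code of your own. Each camera call takes 0.05 s, during which the arm holds its last target. There are 200 camera calls.

## Working session

There is one attempt and no reset: what is moved stays moved. The work goes in short steps, Python scripts to look and compute and a tool call to move; the robot and the scene stay as the last step left them, time stands still between calls to the robot, and variables do not carry over. Pictures are saved under pics/ and viewed, about 8 in all and at most 12, crops included, and the job is handed in when it is done.

Besides the shell and the picture viewer there is one more tool, called after "Request:" as name(argument=value, ...), one argument or row to a line, values as JSON. step_arm: Moves the arm, as the interface text tells. Its arguments: {"type":"object","properties":{"increments":{"type":"array"},"force":{"type":"number"}},"required":["increments"]}

```bash
mkdir -p pics; python3 - <<'E'
from rig import manip
import cv2,numpy as np,pickle
s=manip.get_state();print(s)
d={}
for n in("scene","side","wrist"):
    d[n]=manip.get_image(n);cv2.imwrite(f"pics/{n}0.png",d[n]["img"][:,:,::-1])
    print(n,{k:np.round(v,4).tolist() for k,v in d[n].items() if k!="img"})
d["s"]=s
pickle.dump(d,open("d0.pkl","wb"))
E
```

```text
{'clock': 0.0, 'qpos': array([ 1.17797950e+00,  2.76614950e-01,  1.50616127e+00,  7.01956270e-06,
        1.36068109e+00, -1.20999234e-01]), 'qd': array([ 0.00207687, -0.0013635 ,  0.00070001, -0.00136462,  0.00064658,
       -0.00123558]), 'effort': array([-2.74372978e-03, -4.16772079e+01, -2.45798439e+01, -3.53320929e-04,
        1.11383523e-02, -8.37332379e-06]), 'position': array([0.1541593 , 0.55335587, 0.21001715]), 'ee_rot': array([ 0.70041604,  0.09516993,  0.70075575, -0.09644393]), 'contact_force': array([ 0.07281678, -0.57654758,  0.32989   ]), 'moment': array([ 2.85992362e-05, -2.03109050e-02, -8.51244196e-02]), 'width': 0.08533415835777682}
scene {'fx': 409.2166, 'fy': 409.2166, 'cx': 279.4212, 'cy': 206.0334, 'rvec': [2.0428, 1.656, -0.5238], 'tvec': [-0.1507, -0.4591, 1.192]}
side {'fx': 426.5091, 'fy': 426.5091, 'cx': 277.2809, 'cy': 207.3203, 'rvec': [0.7799, -2.4103, 1.323], 'tvec': [0.5151, 0.2295, 0.5521]}
wrist {'fx': 341.7046, 'fy': 341.7046, 'cx': 275.7533, 'cy': 209.8235, 'mount': [[0.0014, -0.2769, 0.9609, -0.1636], [1.0, -0.0011, -0.0017, 0.0005], [0.0015, 0.9609, 0.2769, -0.0703], [0.0, 0.0, 0.0, 1.0]]}
```

View pics/scene0.png

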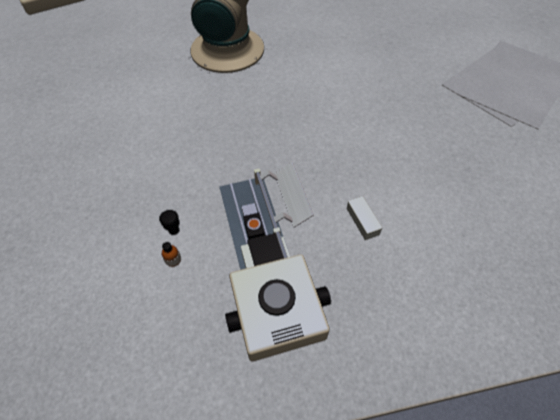

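View pics/side0.png

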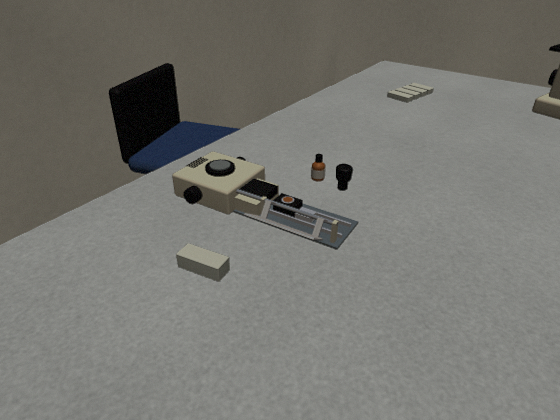

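Scene view: lane from about (235,185) to (250,240), carrier body near (254,224), the flap's black cover near (265,250), press bar (290,200), cream box (280,300), slide box (365,217), eyepiece (170,220), bottle (170,253). Side view shows the same from the left. Next I cast rays from both views.

```bash
cat >h.py <<'E'
import cv2,numpy as np,pickle
from scipy.spatial.transform import Rotation as R
def K(d): return np.array([[d["fx"],0,d["cx"]],[0,d["fy"],d["cy"]],[0,0,1]])
def ext(d,s=None):
    if "rvec" in d: 
        Rm=cv2.Rodrigues(np.array(d["rvec"],float))[0];return Rm,np.array(d["tvec"],float).ravel()
    w,x,y,z=s["ee_rot"];T=np.eye(4);T[:3,:3]=R.from_quat([x,y,z,w]).as_matrix();T[:3,3]=s["position"]
    M=np.linalg.inv(T@np.array(d["mount"]));return M[:3,:3],M[:3,3]
def ray(d,uv,s=None):
    Rm,t=ext(d,s);v=Rm.T@np.linalg.inv(K(d))@np.array([*uv,1.]);return -Rm.T@t,v/np.linalg.norm(v)
def onz(d,uv,z,s=None):
    o,v=ray(d,uv,s);return o+v*(z-o[2])/v[2]
def two(r1,r2):
    (o,v),(p,w)=r1,r2;a=np.linalg.lstsq(np.c_[v,-w],p-o,rcond=None)[0]
    A=o+a[0]*v;B=p+a[1]*w;return (A+B)/2,np.linalg.norm(A-B)
def proj(d,P,s=None):
    Rm,t=ext(d,s);q=(Rm@np.atleast_2d(P).T).T+t;q=q@K(d).T;return q[:,:2]/q[:,2:]
E
python3 - <<'E'
from h import *
d=pickle.load(open("d0.pkl","rb"));s=d["s"]
for n,uv,z in[("lane rear L",(220,186),.005),("lane rear R",(250,181),.005),("carrier",(254,224),.035),("boxc",(279,302),.055),("slide",(365,217),.015),("eye",(170,220),.03),("bot",(170,253),.03)]:
    print(n,onz(d["scene"],uv,z).round(3))
print(proj(d["scene"],s["position"]),proj(d["side"],s["position"]),proj(d["scene"],[0,0,0]))
I=d["scene"]["img"][160:360,140:400];J=d["side"]["img"][130:290,150:380]
cv2.imwrite("pics/c1.png",cv2.resize(I,None,fx=3,fy=3,interpolation=2)[:,:,::-1])
cv2.imwrite("pics/c2.png",cv2.resize(J,None,fx=3.4,fy=3.4,interpolation=2)[:,:,::-1])
E
```

```text
lane rear L [ 0.501 -0.084  0.005]
lane rear R [ 0.501 -0.017  0.005]
carrier [ 0.633 -0.029  0.035]
boxc [ 0.808 -0.015  0.055]
slide [0.651 0.197 0.015]
eye [ 0.585 -0.192  0.03 ]
bot [ 0.66  -0.196  0.03 ]
[[452.70483773 -20.29234482]] [[505.65893051 993.26163244]] [[227.69517914  48.40841758]]
```

View pics/c1.png

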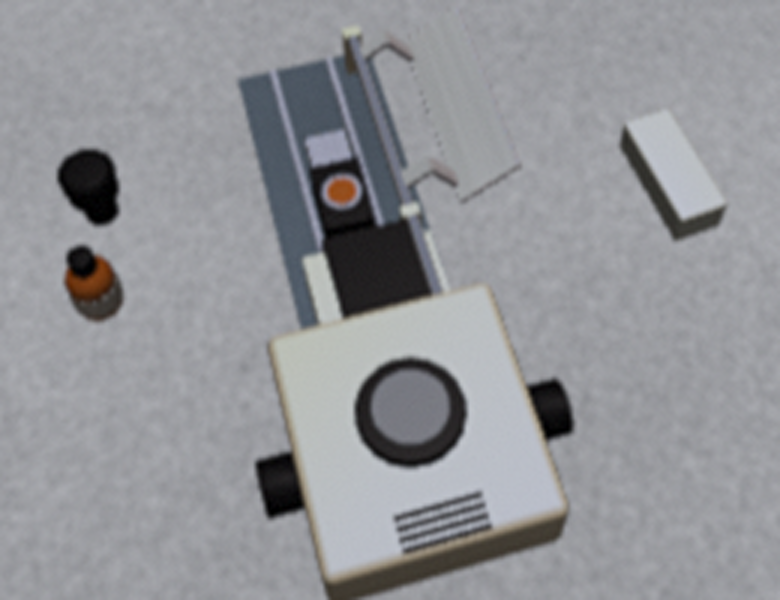

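Crop, with pixel positions in crop coordinates: lane rails are clear, the tongue's rear end is at about (305-342,135), the window centre at (342,191), the post tops at (351,33) and (409,210). The press bar runs from (410,20) to (520,165), and the box top's front corners are at (271,340) and (489,286).

View pics/c2.png

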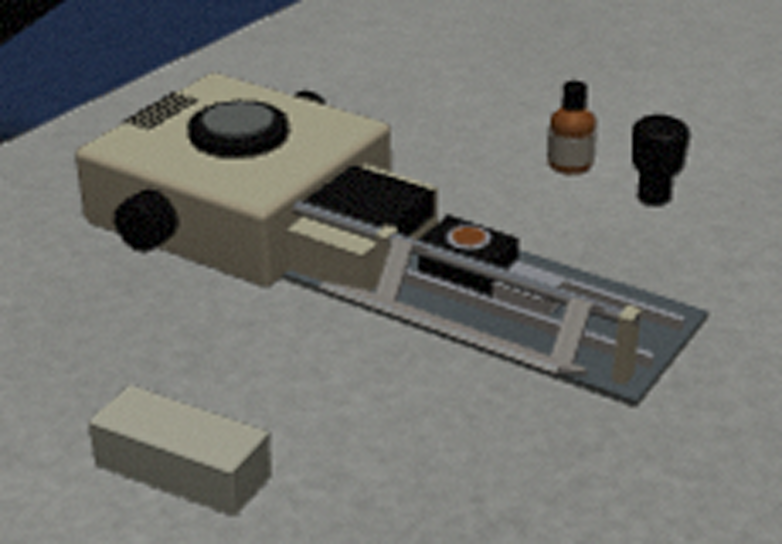

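```bash
python3 - <<'E'
from h import *
d=pickle.load(open("d0.pkl","rb"));D=d["scene"]
f=lambda u,v,z:onz(D,(140+(u-1)/3,160+(v-1)/3),z)
P={k:f(*a) for k,a in dict(FR=(271,340,.055),FL=(489,286,.055),BL=(567,514,.055),BR=(328,580,.055),win=(342,191,.035),post1=(351,33,.048),post2=(409,209,.048),tongL=(306,137,.021),tongR=(342,130,.021),laneR=(239,79,.005)).items()}
for k,v in P.items():print(k,v.round(4))
for a,b in(("FR","BR"),("FL","BL"),("post1","post2")):
    q=P[b]-P[a];print(a,b,np.linalg.norm(q).round(4),np.degrees(np.arctan2(q[1],q[0])).round(2))
q=P["FL"]-P["FR"];print("front",np.linalg.norm(q),np.degrees(np.arctan2(-q[0],q[1])))
E
```

```text
FR [ 0.7373 -0.0893  0.055 ]
FL [0.7294 0.0453 0.055 ]
BL [0.8732 0.0539 0.055 ]
BR [ 0.8808 -0.0788  0.055 ]
win [ 0.6309 -0.0296  0.035 ]
post1 [ 0.5104 -0.0016  0.048 ]
post2 [0.6614 0.0094 0.048 ]
tongL [ 0.5732 -0.0458  0.021 ]
tongR [ 0.5726 -0.0204  0.021 ]
laneR [ 0.5006 -0.0856  0.005 ]
FR BR 0.1439 4.17
FL BL 0.1441 3.44
post1 post2 0.1515 4.19
front 0.13482660703630112 3.3845915511323836
```

Side crop confirms the layout: posts at (627,315) and (385,235), carrier between the rails, bar on the left with open space below. Yaw is about 3.9° and the module origin about (0.671,-0.028); the posts and box agree, and carrier x comes to about -57 mm.

```bash
python3 - <<'E'
from h import *
d=pickle.load(open("d0.pkl","rb"));s=d["s"];w,x,y,z=s["ee_rot"]
print(R.from_quat([x,y,z,w]).as_matrix().round(3))
# two-view heights: scene crop/3, side crop/3.4
S=lambda u,v:ray(d["scene"],(140+(u-1)/3,160+(v-1)/3));T=lambda u,v:ray(d["side"],(150+(u-1.2)/3.4,130+(v-1.2)/3.4))
for n,a,b in(("win",(342,191),(469,237)),("post1",(351,33),(629,314)),("post2",(409,209),(388,232)),("boxFL",(489,286),(263,217)),("slide cornerFR",(723,208),(270,433))):
    p,e=two(S(*a),T(*b));print(n,p.round(4),e.round(4))
E
```

```text
[[-0.001  0.268  0.963]
 [-0.002  0.963 -0.268]
 [-1.    -0.002 -0.   ]]
win [ 0.6302 -0.0302  0.035 ] 0.0017
post1 [ 0.5077 -0.0019  0.0457] 0.0016
post2 [0.6603 0.0091 0.0469] 0.0013
boxFL [0.7258 0.0448 0.0505] 0.0034
slide cornerFR [0.6517 0.19   0.0116] 0.0868
```

Request:
step_arm(
  increments=[
    {"grip":0.88,"delta_pos":[0.028,-0.03,0.0],"twist":0},
    {"grip":0.88,"delta_pos":[0.028,-0.03,0.0],"twist":0},
    {"grip":0.88,"delta_pos":[0.028,-0.03,0.0],"twist":0},
    {"grip":0.88,"delta_pos":[0.028,-0.03,0.0],"twist":0},
    {"grip":0.88,"delta_pos":[0.028,-0.03,0.0],"twist":0},
  ],
)

```text
clock: 0.57
position: [0.295, 0.4023, 0.2107]
ee_rot: [0.701, 0.095, 0.701, -0.096]
contact_force: [0.5, 0.8, 0.5]
width: 0.0752
```

Request:
step_arm(
  increments=[
    {"grip":0.88,"delta_pos":[0.0215,-0.0325,0.0],"twist":1.94},
    {"grip":0.88,"delta_pos":[0.0215,-0.0325,0.0],"twist":1.94},
    {"grip":0.88,"delta_pos":[0.0215,-0.0325,0.0],"twist":1.94},
    {"grip":0.88,"delta_pos":[0.0215,-0.0325,0.0],"twist":1.94},
    {"grip":0.88,"delta_pos":[0.0215,-0.0325,0.0],"twist":1.94},
    {"grip":0.88,"delta_pos":[0.0215,-0.0325,0.0],"twist":1.94},
    {"grip":0.88,"delta_pos":[0.0215,-0.0325,0.0],"twist":1.94},
    {"grip":0.88,"delta_pos":[0.0215,-0.0325,0.0],"twist":1.94},
    {"grip":0.88,"delta_pos":[0.0215,-0.0325,0.0],"twist":1.94},
    {"grip":0.88,"delta_pos":[0.0215,-0.0325,0.0],"twist":1.94},
  ],
)

```text
clock: 1.4
position: [0.5099, 0.0771, 0.2108]
ee_rot: [0.707, -0.024, 0.707, 0.024]
contact_force: [1.1, 1.3, -0.1]
width: 0.075
```

Request:
step_arm(
  increments=[
    {"grip":0.88,"delta_pos":[0.02,-0.03,0.0],"twist":0},
    {"grip":0.88,"delta_pos":[0.02,-0.03,-0.03],"twist":0},
    {"grip":0.88,"delta_pos":[0,0,-0.03],"twist":0},
    {"grip":0.88,"delta_pos":[0,0,0],"twist":0},
    {"grip":0.88,"delta_pos":[0,0,0],"twist":0},
  ],
)

```text
clock: 1.82
position: [0.5455, 0.0222, 0.1527]
ee_rot: [0.705, -0.023, 0.709, 0.024]
contact_force: [-0.3, 0.7, 1.2]
width: 0.0751
```

```bash
python3 - <<'E'
from h import *
from rig import manip
s=manip.get_state();d=manip.get_image("wrist");d["s"]=s;d["side"]=manip.get_image("side")
pickle.dump(d,open("d1.pkl","wb"));cv2.imwrite("pics/w1.png",d["img"][:,:,::-1])
w,x,y,z=s["ee_rot"];print(R.from_quat([x,y,z,w]).as_matrix().round(3),s["position"],s["width"],s["contact_force"])
E
```

```text
[[-0.005 -0.066  0.998]
 [ 0.001  0.998  0.066]
 [-1.     0.001 -0.005]] [0.54547377 0.02220276 0.15266282] 0.07507050488577906 [-0.32007941  0.72281972  1.18723377]
```

View pics/w1.png

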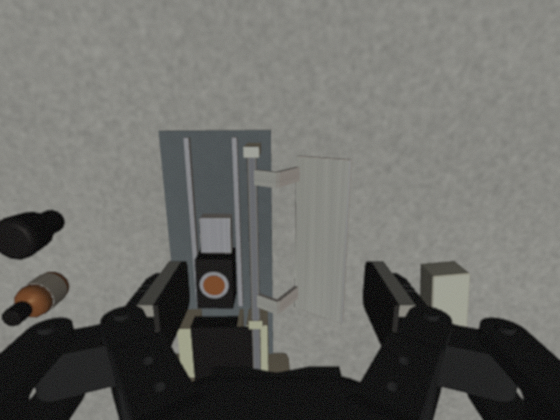

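Wrist view (forward is down the picture): tongue rear edge at (200–231,217), window (214,285), post tops (251,152) and (256,325), bar x 296–350, fingertips around (175,270) and (372,270).

```bash
python3 - <<'E'
from h import *
d=pickle.load(open("d1.pkl","rb"));s=d["s"];d0=pickle.load(open("d0.pkl","rb"))
f=lambda u,v,z:onz(d,(u,v),z,s)
Q=dict(tl=(200,217,.021),tr=(231,217,.021),win=(214,285,.035),p1=(251,152,.048),p2=(256,325,.048),laneRr=(161,130,.004),laneRl=(270,130,.004),barRL=(351,158,.06),barFL=(342,322,.06))
P={k:f(*a) for k,a in Q.items()}
q=P["p2"]-P["p1"];yaw=np.arctan2(q[1],q[0]);print("yaw posts",np.degrees(yaw),np.linalg.norm(q))
yaw=np.radians(3.9);Rm=np.array([[np.cos(yaw),-np.sin(yaw)],[np.sin(yaw),np.cos(yaw)]])
o=(P["p1"]+P["p2"])[:2]/2-Rm@[-.083,.038];print("origin",o)
for k,v in P.items():print(k,v.round(4),"mod",(Rm.T@(v[:2]-o)).round(4))
print("TCP mod",Rm.T@(s["position"][:2]-o))
S=lambda u,v:ray(d0["scene"],(140+(u-1)/3,160+(v-1)/3))
for n,a,b in(("win",(342,191),(214,285)),("p1",(351,33),(251,152)),("tongue",(324,133.5),(215.5,217))):
    p,e=two(S(*a),ray(d,b,s));print(n,p.round(4),e.round(4))
# fingertip pixels if tips lay dz behind TCP
w,x,y,z=s["ee_rot"];T=R.from_quat([x,y,z,w]).as_matrix()
for dz in(0,.004,.008,.013):
    for sy in(-.045,.045):print(dz,sy,proj(d,s["position"]+T@[-dz,sy,-.011],s).round(0))
E
```

```text
yaw posts 4.227736228022864 0.15488540975673046
origin [ 0.66904189 -0.02604408]
tl [ 0.5707 -0.0447  0.021 ] mod [-0.0994 -0.0119]
tr [ 0.5689 -0.0167  0.021 ] mod [-0.0993  0.0161]
win [ 0.6304 -0.0287  0.035 ] mod [-0.0387 -0.    ]
p1 [5.064e-01 5.000e-04 4.800e-02] mod [-0.1604  0.0376]
p2 [0.6609 0.0119 0.048 ] mod [-0.0056  0.0384]
laneRr [ 0.4971 -0.0834  0.004 ] mod [-0.1755 -0.0455]
laneRl [0.4908 0.0137 0.004 ] mod [-0.1751  0.0517]
barRL [0.5047 0.0762 0.06  ] mod [-0.157   0.1132]
barFL [0.6449 0.0859 0.06  ] mod [-0.0165  0.1133]
TCP mod [-0.12000045  0.05653964]
win [ 0.6306 -0.0292  0.0345] 0.0008
p1 [ 5.068e-01 -5.000e-04  4.350e-02] 0.0015
tongue [ 0.5707 -0.0322  0.0175] 0.0018
0 -0.045 [[187. 233.]]
0 0.045 [[364. 233.]]
0.004 -0.045 [[185. 235.]]
0.004 0.045 [[366. 235.]]
0.008 -0.045 [[183. 238.]]
0.008 0.045 [[368. 238.]]
0.013 -0.045 [[180. 242.]]
0.013 0.045 [[371. 242.]]
```

Wrist and scene agree (origin ≈ (0.669,-0.026), tongue rear at module x = -99 mm, window height 34.5 mm). Moving to module y = 45 and going down.

Request:
step_arm(
  increments=[
    {"grip":0.88,"delta_pos":[0.0,-0.011,-0.02],"twist":0},
    {"grip":0.88,"delta_pos":[0,0,-0.035],"twist":0},
    {"grip":0.88,"delta_pos":[0,0,-0.03],"twist":0},
    {"grip":0.88,"delta_pos":[0,0,-0.01],"twist":0},
    {"grip":0.88,"delta_pos":[0,0,0],"twist":0},
    {"grip":0.88,"delta_pos":[0,0,0],"twist":0},
  ],
)

```text
clock: 2.42
position: [0.5483, 0.0118, 0.0608]
ee_rot: [0.708, -0.024, 0.706, 0.024]
contact_force: [0.1, -0.3, 0.4]
width: 0.0751
```

```bash
cat >look.py <<'E'
from h import *
from rig import manip
import sys
n=sys.argv[1];s=manip.get_state();d=dict(s=s);
for k in("scene","side"):d[k]=manip.get_image(k)
pickle.dump(d,open(n+".pkl","wb"))
J=cv2.resize(d["side"]["img"][90:290,180:370],None,fx=3,fy=3,interpolation=2)
cv2.imwrite(f"pics/{n}.png",J[:,:,::-1])
print(s["position"].round(4),s["contact_force"].round(2),s["width"])
E
python3 look.py e1
```

```text
[0.5483 0.0118 0.0608] [ 0.12 -0.28  0.42] 0.07514794895137906
```

View pics/e1.png

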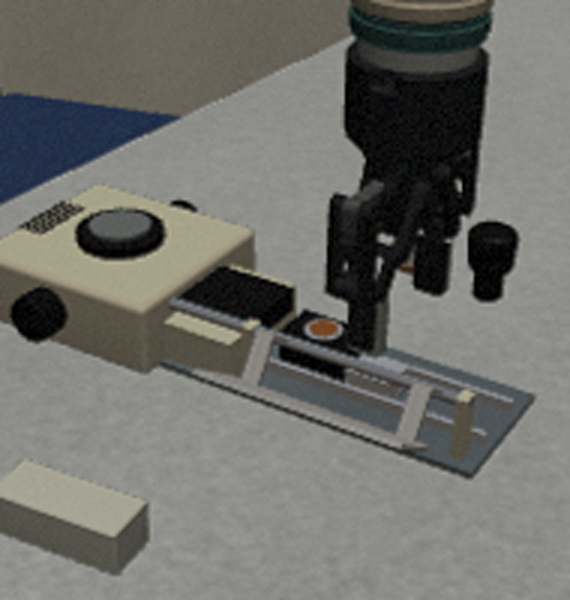

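Side view: left fingertip bottom at crop (348–386,~350), above the bar and not touching; the flap is shut. Now I work out how high the tip really is.

```bash
python3 - <<'E'
from h import *
d=pickle.load(open("e1.pkl","rb"));s=d["s"];o=np.array([.669,-.026,0]);yaw=np.radians(4.0)
M=R.from_euler("z",yaw).as_matrix()
print("TCP mod",M.T@(s["position"]-o))
for uv in((350,347),(367,353),(386,354)):
    c,v=ray(d["side"],(180+(uv[0]-1)/3,90+(uv[1]-1)/3));c=M.T@(c-o);v=M.T@v
    for y in(.085,.0975):print(uv,y,(c+v*(y-c[1])/v[1]).round(4))
E
```

```text
TCP mod [-0.11781276  0.04615098  0.06082289]
(350, 347) 0.085 [-0.1064  0.085   0.0905]
(350, 347) 0.0975 [-0.1131  0.0975  0.0995]
(367, 353) 0.085 [-0.1176  0.085   0.0903]
(367, 353) 0.0975 [-0.124   0.0975  0.0992]
(386, 354) 0.085 [-0.1297  0.085   0.0938]
(386, 354) 0.0975 [-0.1358  0.0975  0.1027]
```

Request:
step_arm(
  increments=[
    {"grip":0.88,"delta_pos":[0,0,-0.01],"twist":0},
    {"grip":0.88,"delta_pos":[0,0,-0.005],"twist":0},
    {"grip":0.88,"delta_pos":[0,0,0],"twist":0},
    {"grip":0.88,"delta_pos":[0,0,0],"twist":0},
  ],
)

```text
clock: 2.85
position: [0.5468, 0.0113, 0.044]
ee_rot: [0.706, -0.024, 0.707, 0.024]
contact_force: [0.3, -0.7, -0.4]
width: 0.0749
```

Request:
step_arm(
  increments=[
    {"grip":0.88,"delta_pos":[0,0,-0.005],"twist":0},
    {"grip":0.88,"delta_pos":[0,0,-0.005],"twist":0},
    {"grip":0.88,"delta_pos":[0,0,0],"twist":0},
    {"grip":0.88,"delta_pos":[0,0,0],"twist":0},
  ],
)

```text
clock: 3.18
position: [0.5467, 0.0113, 0.0337]
ee_rot: [0.706, -0.023, 0.707, 0.024]
contact_force: [0.7, -0.3, -0.0]
width: 0.0752
```

```bash
python3 look.py e2; python3 - <<'E'
from h import *
d=pickle.load(open("e1.pkl","rb"));s=d["s"]
w,x,y,z=s["ee_rot"];T=R.from_quat([x,y,z,w]).as_matrix()
for dz in(0,.01,.03):
  for sy in(-.045,0,.045):print(dz,sy,((proj(d["side"],s["position"]+T@[-dz,sy,0])-[180,90])*3).round(0))
E
```

```text
[0.5467 0.0113 0.0337] [ 0.73 -0.32 -0.02] 0.07517521848088969
0 -0.045 [[428. 331.]]
0 0 [[395. 364.]]
0 0.045 [[359. 400.]]
0.01 -0.045 [[429. 317.]]
0.01 0 [[396. 350.]]
0.01 0.045 [[360. 385.]]
0.03 -0.045 [[432. 290.]]
0.03 0 [[398. 322.]]
0.03 0.045 [[361. 356.]]
```

View pics/e2.png

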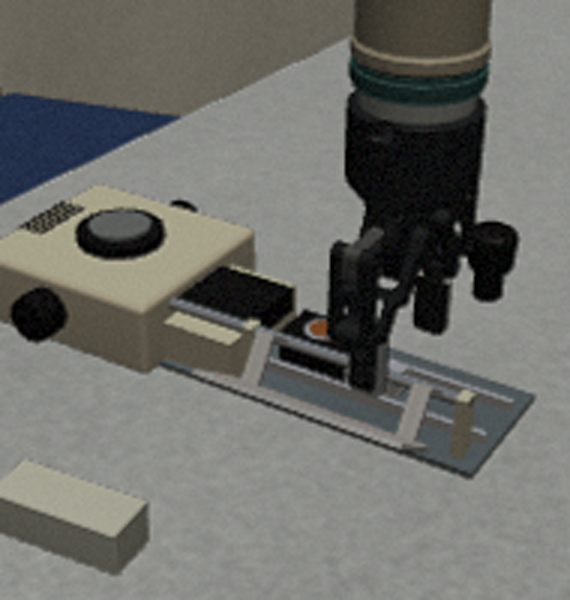

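Both views put the tips about 30 mm behind the TCP. To keep the gripper body clear of the raised flap at the end, I twist +15° so the pushing finger leads, back off about 10 mm, then press.

Request:
step_arm(
  increments=[
    {"grip":0.88,"delta_pos":[-0.005,-0.001,0],"twist":5},
    {"grip":0.88,"delta_pos":[-0.0045,-0.0015,0],"twist":5},
    {"grip":0.88,"delta_pos":[0,0,0],"twist":5},
    {"grip":0.88,"delta_pos":[0,0,-0.008],"twist":0},
    {"grip":0.88,"delta_pos":[0,0,0],"twist":0},
    {"grip":0.88,"delta_pos":[0,0,0],"twist":0},
  ],
)

```text
clock: 3.78
position: [0.5373, 0.0089, 0.0257]
ee_rot: [0.697, -0.115, 0.698, 0.115]
contact_force: [-0.0, 0.5, 0.7]
width: 0.0748
```

Request:
step_arm(
  increments=[
    {"grip":0.88,"delta_pos":[0,0,-0.004],"twist":0},
    {"grip":0.88,"delta_pos":[0,0,-0.004],"twist":0},
    {"grip":0.88,"delta_pos":[0,0,0],"twist":0},
    {"grip":0.88,"delta_pos":[0,0,0],"twist":0},
  ],
)

```text
clock: 4.12
position: [0.5374, 0.0088, 0.0179]
ee_rot: [0.697, -0.115, 0.698, 0.116]
contact_force: [-0.7, 0.3, -0.3]
width: 0.0752
```

Request:
step_arm(
  increments=[
    {"grip":0.88,"delta_pos":[0,0,-0.004],"twist":0},
    {"grip":0.88,"delta_pos":[0,0,-0.004],"twist":0},
    {"grip":0.88,"delta_pos":[0,0,0],"twist":0},
    {"grip":0.88,"delta_pos":[0,0,0],"twist":0},
  ],
)

```text
clock: 4.45
position: [0.538, 0.0087, 0.0103]
ee_rot: [0.698, -0.116, 0.697, 0.116]
contact_force: [0.7, -0.0, 1.9]
width: 0.0755
```

Request:
step_arm(
  increments=[
    {"grip":0.88,"delta_pos":[0,0,-0.004],"twist":0},
    {"grip":0.88,"delta_pos":[0,0,-0.004],"twist":0},
    {"grip":0.88,"delta_pos":[0,0,0],"twist":0},
    {"grip":0.88,"delta_pos":[0,0,0],"twist":0},
  ],
)

```text
clock: 4.78
position: [0.5381, 0.0081, 0.0023]
ee_rot: [0.698, -0.116, 0.697, 0.115]
contact_force: [-0.9, -4.5, 4.5]
width: 0.0749
```

```bash
python3 look.py e3
```

```text
[0.5381 0.0081 0.0023] [-0.88 -4.51  4.52] 0.07487927425463417
```

View pics/e3.png

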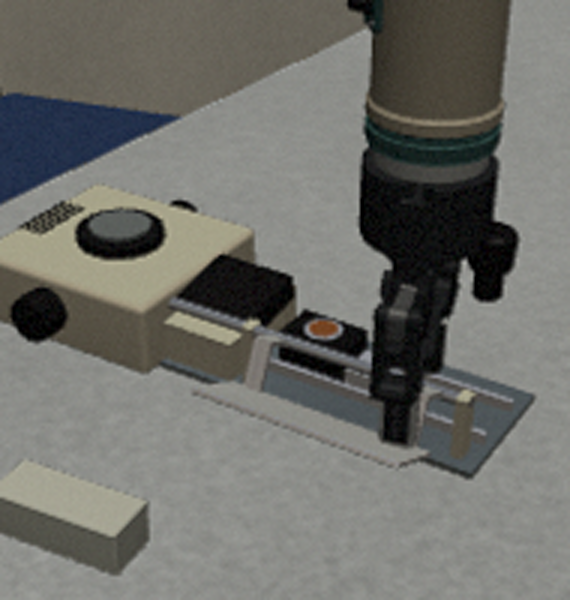

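Side view: fingertip (crop ~(397,440)) is on the bar, the flap partly open; contact began with the tip near 45 mm, which confirms the ~30 mm offset. Pressing on.

Request:
step_arm(
  increments=[
    {"grip":0.88,"delta_pos":[0,0,-0.004],"twist":0},
    {"grip":0.88,"delta_pos":[0,0,-0.004],"twist":0},
    {"grip":0.88,"delta_pos":[0,0,0],"twist":0},
    {"grip":0.88,"delta_pos":[0,0,0],"twist":0},
  ],
)

```text
clock: 5.22
position: [0.5385, 0.0068, -0.0051]
ee_rot: [0.698, -0.117, 0.697, 0.115]
contact_force: [1.3, -9.4, 7.4]
width: 0.0753
```

Request:
step_arm(
  increments=[
    {"grip":0.88,"delta_pos":[0,0,-0.004],"twist":0},
    {"grip":0.88,"delta_pos":[0,0,-0.004],"twist":0},
    {"grip":0.88,"delta_pos":[0,0,0],"twist":0},
    {"grip":0.88,"delta_pos":[0,0,0],"twist":0},
  ],
)

```text
clock: 5.55
position: [0.5391, 0.0072, -0.0128]
ee_rot: [0.698, -0.117, 0.697, 0.115]
contact_force: [0.9, -7.3, 9.3]
width: 0.0754
```

```bash
python3 look.py e4
```

```text
[ 0.5391  0.0072 -0.0128] [ 0.9  -7.29  9.27] 0.07544970528911794
```

View pics/e4.png

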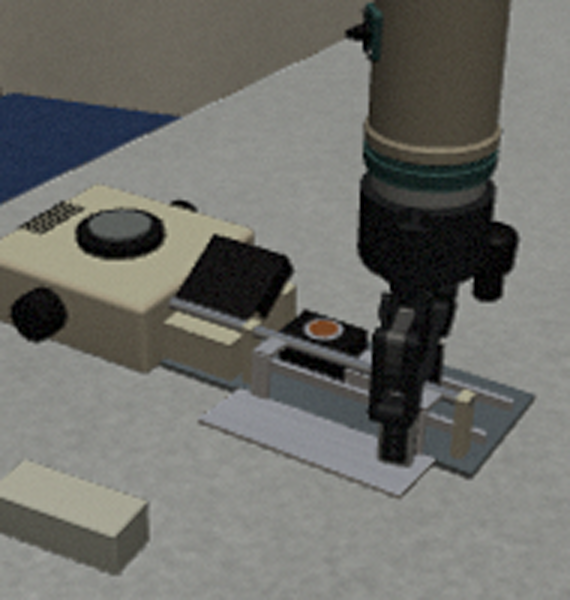

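```bash
cat >ang.py <<'E'
from h import *
import sys
o=np.array([.669,-.026,0]);M=R.from_euler("z",np.radians(4)).as_matrix()
def ptx(D,u,v,x):
    c,w=ray(D,(180+(u-1)/3,90+(v-1)/3));c=M.T@(c-o);w=M.T@w;return c+w*(x-c[0])/w[0]
if __name__=="__main__":
    d=pickle.load(open(sys.argv[1]+".pkl","rb"))
    print("TCP mod",(M.T@(d["s"]["position"]-o)).round(4))
    for a in sys.argv[2:]:
        u,v,x=map(float,a.split(","));p=ptx(d["side"],u,v,x)
        print(p.round(4),"r",np.hypot(p[1]-.038,p[2]-.044).round(4),"ang",np.arctan2(p[2]-.044,p[1]-.038).round(3))
E
python3 ang.py e4 397,494,-.155 204,421,-.013; python3 ang.py e3 402,467,-.155 194,391,-.013
```

```text
TCP mod [-0.1273  0.0422 -0.0128]
[-0.155   0.1113  0.0212] r 0.0767 ang -0.302
[-0.013   0.1012  0.0119] r 0.0709 ang -0.47
TCP mod [-0.1282  0.0431  0.0023]
[-0.155   0.1072  0.038 ] r 0.0694 ang -0.086
[-0.013   0.1107  0.0403] r 0.0728 ang -0.051
```

Request:
step_arm(
  increments=[
    {"grip":0.88,"delta_pos":[0,0.0,-0.003],"twist":0},
    {"grip":0.88,"delta_pos":[0,0.0,-0.002],"twist":0},
    {"grip":0.88,"delta_pos":[0,0,0],"twist":0},
    {"grip":0.88,"delta_pos":[0,0,0],"twist":0},
  ],
)

```text
clock: 5.98
position: [0.5395, 0.0065, -0.0171]
ee_rot: [0.699, -0.118, 0.696, 0.115]
contact_force: [-0.9, -10.2, 13.0]
width: 0.0748
```

```bash
python3 look.py e5; python3 - <<'E'
from h import *
d=pickle.load(open("e5.pkl","rb"))
a=d["scene"]["img"][165:275,200:330];b=d["side"]["img"][165:260,230:360]
cv2.imwrite("pics/e5b.png",np.vstack([cv2.resize(a,(650,550),interpolation=2)[60:350],cv2.resize(b,(650,475),interpolation=2)[:310]])[:,:,::-1])
E
```

```text
[ 0.5395  0.0065 -0.0171] [ -0.9  -10.18  13.01] 0.07482614646546
```

View pics/e5b.png

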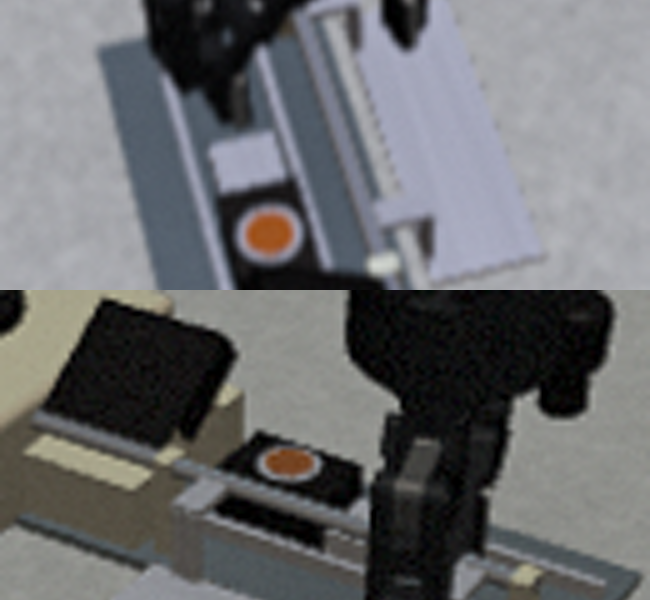

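View 10: flap raised high (cover steep at crop (140,370)), the right fingertip (237,120) sits in the lane just behind the tongue (245,140), and the left fingertip is on the bar. The lateral force looks like friction from the bar swinging. Pushing now, in parts.

Request:
step_arm(
  increments=[
    {"grip":0.88,"delta_pos":[0.004,0.0003,0],"twist":0},
    {"grip":0.88,"delta_pos":[0.004,0.0003,0],"twist":0},
    {"grip":0.88,"delta_pos":[0.004,0.0003,0],"twist":0},
    {"grip":0.88,"delta_pos":[0.004,0.0003,0],"twist":0},
    {"grip":0.88,"delta_pos":[0,0,0],"twist":0},
  ],
)

```text
clock: 6.5
position: [0.5507, 0.011, -0.0192]
ee_rot: [0.696, -0.115, 0.7, 0.117]
contact_force: [-3.6, -1.0, 6.2]
width: 0.0753
```

```bash
cat >win.py <<'E'
from ang import *
from rig import manip
s=manip.get_state();d=dict(s=s,scene=manip.get_image("scene"),side=manip.get_image("side"))
pickle.dump(d,open(sys.argv[1]+".pkl","wb"))
J=cv2.resize(d["side"]["img"][90:290,180:370],None,fx=3,fy=3,interpolation=2);cv2.imwrite(f"pics/{sys.argv[1]}.png",J[:,:,::-1])
print("TCP mod",(M.T@(s["position"]-o)).round(4),"F mod",(M.T@s["contact_force"]).round(1))
for n in("scene","side"):
    h=cv2.cvtColor(d[n]["img"],cv2.COLOR_RGB2HSV);m=cv2.inRange(h,(3,140,70),(20,255,255))
    k,_,st,ce=cv2.connectedComponentsWithStats(m)
    for i in range(1,k):
        if st[i,4]>8:
            p=M.T@(onz(d[n],ce[i],.035)-o)
            if abs(p[1])<.03: print(n,"window px",ce[i].round(1),st[i,4],"mod",p[:2].round(4),"carrier x",(p[0]-.017).round(4))
E
python3 win.py f1; python3 - <<'E'
from ang import *
E
```

```text
TCP mod [-0.1155  0.0452 -0.0192] F mod [-3.7 -0.7  6.2]
scene window px [253.9 225.4] 52 mod [-0.0336 -0.0016] carrier x -0.0506
side window px [285.3 198.3] 27 mod [-0.0332 -0.0036] carrier x -0.0502
```

Friction turned to x as expected (6 N down), and the carrier moves with the finger (carrier x ≈ TCP x + 65 mm).

Request:
step_arm(
  increments=[
    {"grip":0.88,"delta_pos":[0.004,0.0003,0],"twist":0},
    {"grip":0.88,"delta_pos":[0.004,0.0003,0],"twist":0},
    {"grip":0.88,"delta_pos":[0.004,0.0003,0],"twist":0},
    {"grip":0.88,"delta_pos":[0.004,0.0003,0],"twist":0},
    {"grip":0.88,"delta_pos":[0.004,0.0003,0],"twist":0},
    {"grip":0.88,"delta_pos":[0.004,0.0003,0],"twist":0},
    {"grip":0.88,"delta_pos":[0.004,0.0003,0],"twist":0},
    {"grip":0.88,"delta_pos":[0.004,0.0003,0],"twist":0},
    {"grip":0.88,"delta_pos":[0,0,0],"twist":0},
  ],
)

```text
clock: 7.35
position: [0.5826, 0.0138, -0.0194]
ee_rot: [0.696, -0.114, 0.7, 0.117]
contact_force: [-4.1, 0.2, 4.0]
width: 0.0752
```

```bash
python3 win.py f2
```

```text
TCP mod [-0.0834  0.0457 -0.0194] F mod [-4.1  0.5  4. ]
scene window px [254.5 239.8] 11 mod [-0.0015 -0.0084] carrier x -0.0185
side window px [272.5 193.5] 28 mod [-0.0015 -0.0056] carrier x -0.0185
```

View pics/f2.png

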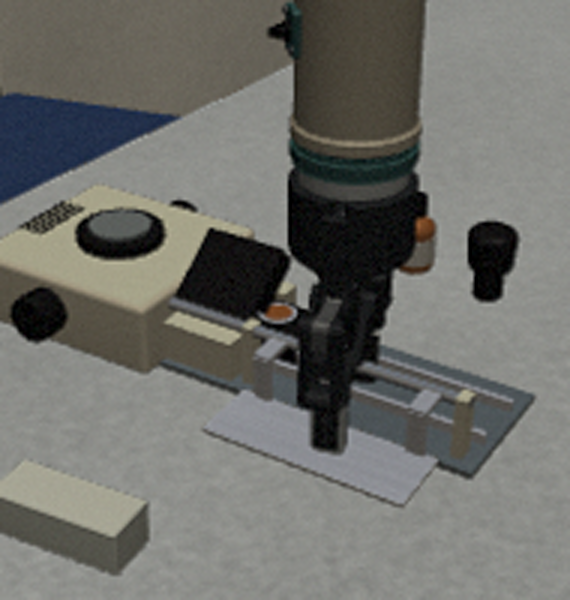

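Flap is open and the window is passing under it (crop (278,313)); carrier x ≈ -18 mm. Continuing.

Request:
step_arm(
  increments=[
    {"grip":0.88,"delta_pos":[0.004,0.0003,0],"twist":0},
    {"grip":0.88,"delta_pos":[0.004,0.0003,0],"twist":0},
    {"grip":0.88,"delta_pos":[0.004,0.0003,0],"twist":0},
    {"grip":0.88,"delta_pos":[0.004,0.0003,0],"twist":0},
    {"grip":0.88,"delta_pos":[0.004,0.0003,0],"twist":0},
    {"grip":0.88,"delta_pos":[0.004,0.0003,0],"twist":0},
  ],
)

```text
clock: 7.95
position: [0.6099, 0.0142, -0.0188]
ee_rot: [0.697, -0.116, 0.698, 0.116]
contact_force: [-4.6, 0.1, 3.8]
width: 0.0748
```

Request:
step_arm(
  increments=[
    {"grip":0.88,"delta_pos":[0.004,0.0003,0],"twist":0},
    {"grip":0.88,"delta_pos":[0.003,0.0002,0],"twist":0},
    {"grip":0.88,"delta_pos":[0,0,0],"twist":0},
  ],
)

```text
clock: 8.2
position: [0.6175, 0.0147, -0.0187]
ee_rot: [0.698, -0.115, 0.697, 0.115]
contact_force: [-3.4, -0.0, 5.0]
width: 0.075
```

```bash
python3 win.py f3
```

```text
TCP mod [-0.0485  0.0442 -0.0187] F mod [-3.4  0.2  5. ]
scene window px [260.2 256.1] 19 mod [ 0.0356 -0.0065] carrier x 0.0186
```

Request:
step_arm(
  increments=[
    {"grip":0.88,"delta_pos":[0.001,0.0001,0],"twist":0},
    {"grip":0.88,"delta_pos":[0.001,0,0],"twist":0},
    {"grip":0.88,"delta_pos":[0,0,0],"twist":0},
  ],
)

```text
clock: 8.55
position: [0.6175, 0.0147, -0.0187]
ee_rot: [0.697, -0.115, 0.698, 0.116]
contact_force: [-5.6, -0.2, 6.2]
width: 0.075
```

```bash
python3 win.py f4
```

```text
TCP mod [-0.0486  0.0442 -0.0187] F mod [-5.6  0.2  6.2]
scene window px [260.2 256.3] 18 mod [ 0.036  -0.0064] carrier x 0.019
```

The TCP no longer advances while the force rises, at carrier x ≈ 16 mm: it is home. Backing off, then lifting straight up.

Request:
step_arm(
  increments=[
    {"grip":0.88,"delta_pos":[-0.003,-0.0002,0],"twist":0},
    {"grip":0.88,"delta_pos":[-0.004,-0.0003,0],"twist":0},
    {"grip":0.88,"delta_pos":[0,0,0],"twist":0},
    {"grip":0.88,"delta_pos":[0,0,0.01],"twist":0},
    {"grip":0.88,"delta_pos":[0,0,0.015],"twist":0},
    {"grip":0.88,"delta_pos":[0,0,0.02],"twist":0},
    {"grip":0.88,"delta_pos":[0,0,0.03],"twist":0},
    {"grip":0.88,"delta_pos":[0,0,0.035],"twist":0},
    {"grip":0.88,"delta_pos":[0,0,0.035],"twist":0},
    {"grip":0.88,"delta_pos":[-0.02,0,0.035],"twist":0},
  ],
)

```text
clock: 9.48
position: [0.5941, 0.0135, 0.1627]
ee_rot: [0.698, -0.116, 0.697, 0.115]
contact_force: [1.3, -0.4, -0.1]
width: 0.0752
```

Request:
step_arm(
  increments=[
    {"grip":0.88,"delta_pos":[-0.035,0,0.01],"twist":0},
    {"grip":0.88,"delta_pos":[-0.035,0,0],"twist":0},
    {"grip":0.88,"delta_pos":[-0.035,0,0],"twist":0},
    {"grip":0.88,"delta_pos":[-0.035,0,0],"twist":0},
    {"grip":0.88,"delta_pos":[0,0,0],"twist":0},
    {"grip":0.88,"delta_pos":[0,0,0],"twist":0},
  ],
)

```text
clock: 9.98
position: [0.4491, 0.0141, 0.1715]
ee_rot: [0.697, -0.116, 0.698, 0.116]
contact_force: [0.4, 0.3, -0.4]
width: 0.0755
```

```bash
python3 win.py g1; python3 - <<'E'
from h import *
d=pickle.load(open("g1.pkl","rb"))
a=d["scene"]["img"][165:275,150:380];b=d["side"]["img"][140:285,165:370]
cv2.imwrite("pics/g1b.png",np.vstack([cv2.resize(a,(560,268),interpolation=2),cv2.resize(b,(440,311),interpolation=2)[:, :] if 0 else cv2.resize(b,(560,330),interpolation=2)])[:,:,::-1])
E
```

```text
TCP mod [-0.2165  0.0554  0.1715] F mod [ 0.4  0.3 -0.4]
```

View pics/g1b.png

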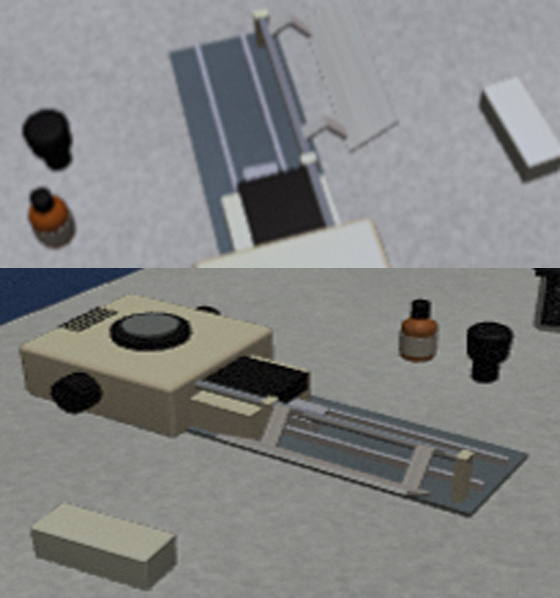

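View 12: the flap is shut as in the first picture, the tongue sticks out at crop (243–277,~167), bystanders unmoved. One numeric check, then hand in.

```bash
python3 - <<'E'
from ang import *
from rig import manip
d=pickle.load(open("g1.pkl","rb"));d0=pickle.load(open("d0.pkl","rb"))
for uv in((243,168),(275,163),(259,165.5)):
    p=M.T@(onz(d["scene"],(150+uv[0]/2.435,165+uv[1]/2.436),.021)-o);print("tongue rear mod",p.round(4),"carrier x",(p[0]+.042).round(4))
for n,k,(r0,r1,c0,c1) in(("bar","scene",(165,225,272,315)),("cover","scene",(236,262,248,280)),("slide","scene",(190,245,340,390)),("bottle+eye","scene",(200,270,150,190)),("cover","side",(175,200,235,280))):
    a,b=[cv2.GaussianBlur(x[k]["img"][r0:r1,c0:c1],(5,5),0).astype(int) for x in(d,d0)];e=np.abs(a-b).max(2);print(k,n,"max diff",e.max(),"frac>25",(e>25).mean().round(3))
E
```

```text
tongue rear mod [-0.025  -0.0129  0.021 ] carrier x 0.017
tongue rear mod [-0.0224  0.0133  0.021 ] carrier x 0.0196
tongue rear mod [-0.0237  0.0002  0.021 ] carrier x 0.0183
scene bar max diff 3 frac>25 0.0
scene cover max diff 157 frac>25 0.056
scene slide max diff 3 frac>25 0.0
scene bottle+eye max diff 3 frac>25 0.0
side cover max diff 102 frac>25 0.028
```

```bash
python3 -c "
from rig import manip
print(manip.sign_off(), manip.get_state()['clock'])"
```

```text
the job is handed in; nothing more can be done
the job is handed in; nothing more can be done
```

The carrier is home in the bay, the flap is shut behind it, and I handed the job in; the hand-in gives no verdict. With the gripper twisted 15°, the left fingertip pressed the bar down. The right fingertip pushed the tongue about 73 mm, until the tool stopped advancing and the push force rose. I then backed off 7 mm, lifted clear and withdrew, at about 10 s of the 38 s allowed.

**What the last checks showed**
- **Flap:** the press bar looks the same as in the first picture (largest pixel difference 3), so the flap is fully shut.
- **Carrier:** it sits at about x = 16 mm from the tool position and 17–19.6 mm from the picture of the tongue, centred in the lane (y about 0). The stop allows only 16 mm, so I put the spread down to calibration and pixel error.
- **Bystanders:** the slide box, bottle and eyepiece show no visible change.
- **Robot:** nothing is touching the arm or gripper (forces about 0.5 N).

**What disagreed**
- **Fingertip height:** with the gripper opened to 75 mm, the fingertips were about 30 mm behind the tool point, not the 13 mm or less I expected. I worked from the measured value.
- **Side force:** pressing the bar showed up to 10 N sideways and 13 N vertically. I took this for friction, because it dropped to about 5 N vertically once the finger slid along the bar.
- **Flap angle while pushing:** I judged it only from pictures, bar height and force, at roughly 0.55 rad; I had no direct reading.
- **Cover difference:** the cover area still differs from the first picture in both views (3–6% of pixels). I put that down to the carrier having moved.

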